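# Bolt the carving cradle with its safety catch held down

### The arm

A 6-joint arm with a two-finger parallel gripper is mounted at the origin on the work surface. World frame = base frame: x ahead of the robot, y to its left, z up, the work surface at z = 0. Lengths are in m, angles in rad, forces in N, time in s.
With the tool pointing down it reaches from about 0.275 to 0.825 m from the base axis. Payload 4.9 kg.
Tool frame: the origin (TCP) lies midway between the tips of the shut fingers; the grasp point (between the pads) lies 19 mm behind it (grip_point_offset is the distance from the TCP to the grasp point, in m); z points along the fingers, x is the direction in which the jaws open and shut, and the axes are right-handed (so a half turn about z gives the same grasp; the last joint's range is limited). The gripper opens to 85 mm and grips with 20 to 120 N. Pads are 22 mm wide; open, the fingers measure 114 mm over their backs; the gripper's body (76 mm by 85 mm) begins 54 mm behind the grasp point. The pads swing forward as they close: fully open they stand 13 mm farther back than shut.
Start: joints at [1.185, 0.326, -0.193, 1.052, 0, 1.437], TCP at [0.137, 0.533, 0.231] pointing down, gripper open.
Joint ranges: [-2.65, 2.65], [-0.97, 1.79], [-1.3, 1.35], [-1.93, 2.1], [-1.47, 1.37], [-3.14, 3.14]. Speed limits (rad/s): [2.57, 2.57, 3.14, 3.14, 3.14, 3.14].

### API

Orientations are given as a rotation vector (axis times angle).
In Python, from cell import * gives the robot as it stands. Calls block until the motion is done:
- movep(position, orientation): joint-space move of the TCP to a pose.
- move_l(position, velocity=0.15, rot=None, until_force=None): straight line of the TCP; rot=None keeps the orientation; velocity is the mean speed in m/s. With until_force (N) it stops when the force on the tool has changed by that much, and returns True; else False.
- set_joints(angles): joint-space move.
- let_go() and grab(newtons=None): open the fingers fully, or close them until they stop; newtons is the grip in N (None keeps the last).
- sleep(seconds).
- ik(position, orientation): joint angles nearest the present ones, or None.
- get_state(): the state.
- grab_frame(name): name is "scene" or "top" or "wrist"; returns a dict with "img" (480x640x3 uint8, red, green, blue), "fx", "fy", "cx", "cy" (pixels), "k1" (the pictures are not rectified: a ray, as slopes to the right and down, at radius r is drawn at 1 + k1 r^2 times it, then the intrinsics apply), "cam_to_world" (4x4, takes a point from camera to world coordinates); the wrist camera has in their place "T_tool_cam" (4x4, takes a point from camera to tool coordinates, whose origin is the TCP and whose axes are the tool frame's). Camera axes: x right, y down, z forward; pixel columns grow to the right and rows downward; lengths in m; the calibration is good to about 2 mm. A picture is of the moment at which its call begins: read the wrist's pose just before it. There is no depth.
A pose or a line that the arm cannot do raises MotionError and nothing moves.
- sign_off(): hands the job in, once; it reports no verdict.
Trained networks look in the newest picture that a camera, given by its name, has taken for a name from the list of things; names that differ only in an ending like _2 or _b are one class to them, and where a whole thing is asked for, a point or a joint stands for the part that bears it (a point fixed in the world has none). Each returns a list of dicts, best first, with "score" (0 to 1); they miss things now and then, are a little off and sometimes report something else, mostly with a low value. They report only what shows in the picture. A call takes as long as a camera call.
- spot_in(camera, name): "centre" ([column, row] in pixels, amid what is visible of it).
- silhouettes(camera, name): "mask" (480x640 bool, what is visible of it) and "centre" ([column, row] in pixels, amid what is visible of it).
- tip_of(camera, name): "centre" ([column, row] in pixels: a listed point, or the origin of a listed thing).
The state is a dict: "clock": time; "q": joint angles; "joint_velocities": joint speeds; "tau": joint torques, N m; "position": TCP position; "eef_rot": TCP orientation; "contact_force": force on the tool from outside, world axes, zero at the start; "wrist_torque": the same for the moment, N m; "finger_gap": opening from 0.0 (shut) to 1.0 (fully open).
Only numpy, scipy, OpenCV 4.12 (cv2) and the standard library are available. Lean on these libraries where they do the work, as an engineer would, in place of code of your own. Each camera call takes 0.05 s, during which the arm holds its last target.

### The job

Lock the cradle that holds the carved moulding: press the long spring catch beside the bolt down with one fingertip and, keeping it down all the way, push the bolt's upright tab with the other fingertip until the bolt is fully home in its keeper. Then let go, so that the catch springs back up and locks the bolt. Leave the jar, the brush and the sanding block where they are.

Things in the scene. Friction and masses are not known exactly. Their poses are not given: they have to be found in the camera images.
- lock: Fixed rig: blue steel base plate 270 x 150 x 12 mm with bolt, catch and an end plate at x = 106 mm, behind which the carved moulding lies. Place and yaw vary. Origin: on the table (z = 0) under the bolt's centre line. x: the way the bolt slides home, towards keeper and carving; y: left of that; z up. Apart from tab and catch pad nothing within x < 106 mm is higher than 61 mm, beyond it 85 mm.
- bolt (a joint): Travel of the steel bolt towards the keeper, m: 0 fully back, 0.060 fully home against its stop. Starts at 0 to 0.014; it slides with about 2.5 N of friction plus light drag and stays where it is left. With the catch up, the rack under the bolt stops it at about 0.0175, and in any of the further notches, 15 mm apart.
- bolt_push (a point): Middle of the rear (lock -x) face of the bolt's upright thumb tab, 75 mm above the table; moves with the bolt. Tab: steel plate 10 mm thick (x), 26 mm wide (y), 49 to 95 mm above the table, centred at lock y = 0; rear face at lock x = -65 mm + bolt travel. Behind it is free space above the bolt's flat bar, whose top is 50 mm above the table. Push it along lock +x.
- catch (a joint): How far the sprung safety catch is pressed down, m: 0 up, 0.010 fully down on its stop. It frees the bolt when pressed more than about 0.006 and takes 3.5 N to start, 6 N fully down. Let go, it springs up by itself, but only where the bolt stands in a notch (fully home, within 2.5 mm, is one).
- catch_pad (a point): Middle of the top face of the catch's long dark steel pad, 72 mm above the table when up, 62 mm fully down. Pad: 140 mm long (lock x = -115 to 25 mm), 26 mm wide, 8 mm thick, beside the bolt at lock y = -58 mm; 32 mm gap between the tab's side and the pad's edge. It moves straight down, pressed anywhere along its length; a fingertip can slide along it.
- jar: Bystander: amber glass jar with white lid, 60 mm across, 75 mm high, standing on the table on the left (+y) side of the bolt. Origin: centre of its underside.
- brush: Bystander: a flat brush, 200 x 42 x 20 mm, lying on the table on the right (-y) side of the rig, bristles towards the lock's +x. Origin: under its middle, x along its length.
- sanding_block: Bystander: cork sanding block 80 x 45 x 32 mm on the table on the right (-y) side of the rig. Origin: centre of its underside.

How it is judged:
On the way, in this order (a step that is already met when the one before it is completed fails the run):
1. the catch is pressed down while the bolt is still back (value of joint catch above 0.005 m and value of joint bolt below 0.022 m), for 0.1 s.
2. the bolt is pushed fully home with the catch still held down (value of joint catch above 0.0045 m and value of joint bolt above 0.057 m), for 0.1 s.
At the end, for the whole second after the job is handed in: The bolt is within 3 mm of its home stop and at rest, the catch is up again (within 2 mm), and the jar, brush and sanding block are within 20 mm of where they stood (value of joint bolt above 0.057 m and value of joint catch below 0.002 m and velocity of joint bolt between -0.005 and 0.005 m/s and distance of each of jar, brush, sanding_block from where it was at the start of the episode below 0.02 m); the robot touches nothing.
It fails at once if the catch is let up while the bolt is part way (value of joint bolt between 0.024 and 0.054 m and value of joint catch below 0.003 m).
It fails at once if the jar is shifted or lifted (distance of jar from where it was at the start of the episode above 0.02 m).
It fails at once if the brush is shifted or lifted (distance of brush from where it was at the start of the episode above 0.02 m).
It fails at once if the sanding block is shifted or lifted (distance of sanding_block from where it was at the start of the episode above 0.02 m).
It fails at once if the rig is worked with the arm or the gripper's body instead of the fingers (contact force between the arm and lock above 5 N).
It also fails if it takes over 35 s, if anything falls off the work surface, if the arm or the gripper's body presses on something with over 40 N, if the wrist force passes 120 N, or if a joint passes its speed limit or range.

## Working session

There is one attempt and no reset: what is moved stays moved. The work goes in short steps, each a Python script; the robot and the scene stay as the last script left them, time stands still between calls to the robot, and variables do not carry over. Pictures are saved under pics/ and viewed, and the job is handed in when it is done.

```bash
ls; mkdir -p pics; python3 - <<'E'
from cell import *
import cv2
s=get_state();print(s['clock'],s['position'],s['eef_rot'],s['finger_gap'],s['contact_force'])
for c in ['scene','top','wrist']:
    f=grab_frame(c);cv2.imwrite(f'pics/{c}0.png',f['img'][:,:,::-1].copy())
    print(c,f['fx'],f['fy'],f['cx'],f['cy'],f['k1'],f.get('cam_to_world',f.get('T_tool_cam')).round(4).tolist())
    if c!='wrist':
        for n in ['bolt_push','catch_pad','lock','jar']:
            print(n,[(x['centre'],round(x['score'],2)) for x in tip_of(c,n)][:2])
E
```

```text
pics
0.0 [0.13679496 0.53212085 0.23048954] [ 2.48208325e+00  1.92440017e+00 -2.35371122e-03] 0.9983077146661573 [-0.19160342 -0.0783837  -0.32258474]
scene 545.0889161710855 545.0889161710855 319.48542700578804 241.69323991454436 -0.08771935048787279 [[0.555, 0.614, -0.5612, 1.0801], [0.8317, -0.3975, 0.3876, -0.3477], [0.0149, -0.6819, -0.7313, 0.7528], [0.0, 0.0, 0.0, 1.0]]
bolt_push [([291.3, 216.7], 0.67)]
catch_pad [([265.9, 236.2], 0.89)]
lock [([307.3, 267.4], 0.88)]
jar [([355.6, 226.6], 0.68)]
top 576.9020488488842 576.9020488488842 312.2086300353795 236.01118486428845 -0.12154488449156071 [[0.0248, -0.9853, 0.1692, 0.4301], [-0.9993, -0.0291, -0.0231, 0.0188], [0.0277, -0.1685, -0.9853, 0.9149], [0.0, 0.0, 0.0, 1.0]]
bolt_push [([311.6, 299.1], 0.74)]
catch_pad [([348.9, 289.0], 0.72), ([416.7, 332.9], 0.67)]
lock [([314.4, 264.3], 0.64)]
jar [([223.0, 282.8], 0.78)]
wrist 337.42624068141953 337.42624068141953 323.836959213632 234.7971631709407 -0.0028383369857400897 [[1.0, -0.0007, -0.0, -0.0008], [0.0007, 0.9566, 0.2913, -0.0742], [-0.0002, -0.2913, 0.9566, -0.1412], [0.0, 0.0, 0.0, 1.0]]
```

View pics/scene0.png

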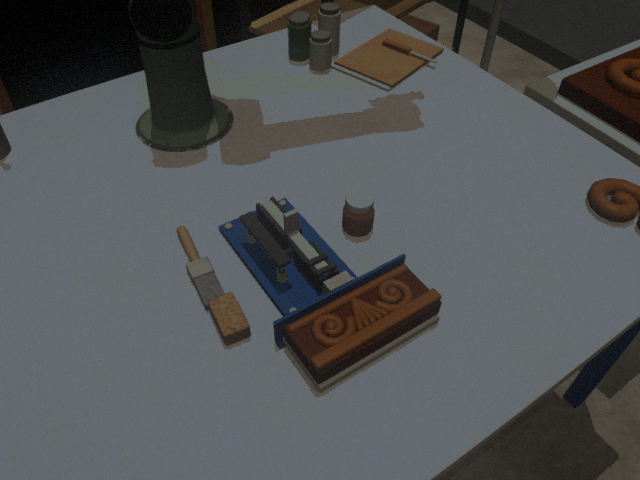

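View pics/top0.png

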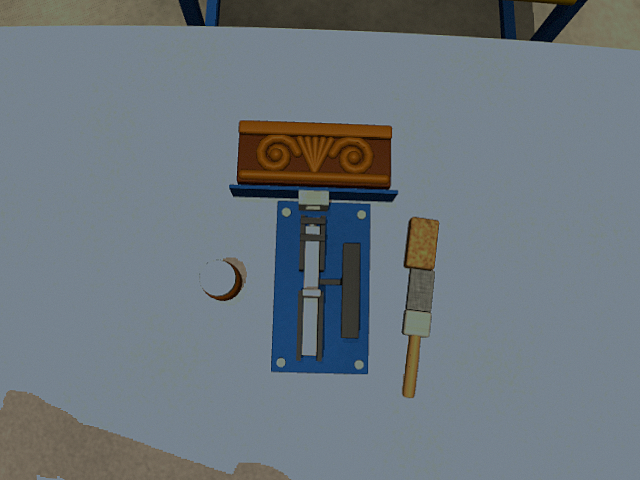

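Scene: the lock's +x runs away from the robot (up in the top view), with the tab at about (312,294), the pad at about (350,290), the jar on the left and the brush and block on the right. I'll fit the lock pose next.

```bash
cat > h.py <<'E'
import numpy as np, cv2
def proj(f,P):
    T=np.linalg.inv(f['cam_to_world']);p=(T[:3,:3]@np.atleast_2d(P).T).T+T[:3,3]
    s=p[:,:2]/p[:,2:];r2=(s**2).sum(1,keepdims=True);s=s*(1+f['k1']*r2)
    return s*[f['fx'],f['fy']]+[f['cx'],f['cy']]
def lock2w(L,P):
    x,y,a=L;P=np.atleast_2d(P);c,s=np.cos(a),np.sin(a)
    return np.c_[x+c*P[:,0]-s*P[:,1],y+s*P[:,0]+c*P[:,1],P[:,2]]
E
python3 - <<'E'
from cell import *
from h import *
from scipy.optimize import least_squares
F={};obs=[]
for c in ['scene','top']:
    F[c]=grab_frame(c)
    for n in ['catch_pad','bolt_push','lock']:
        d=tip_of(c,n)
        if d: obs.append((c,n,d[0]['centre'],1.0 if n!='lock' else .5)); print(obs[-1])
    for n in ['catch_pad','lock','bolt']:
        m=silhouettes(c,n)
        if m:
            mm=m[0]['mask'];ys,xs=np.nonzero(mm);print(c,n,m[0]['score'],mm.sum(),cv2.minAreaRect(np.c_[xs,ys].astype(np.float32)))
            cv2.imwrite(f'pics/m_{c}_{n}.png',mm.astype(np.uint8)*255)
def res(v):
    r=[]
    for c,n,uv,w in obs:
        P={'catch_pad':[-.045,-.058,.072],'bolt_push':[-.065+v[3],0,.075],'lock':[0,0,0]}[n]
        r+=list(w*(proj(F[c],lock2w(v[:3],P))[0]-uv))
    return r
s=least_squares(res,[.4,0,0,.007],loss='soft_l1');print(s.x,np.round(res(s.x),1))
L=s.x[:3];b=s.x[3]
for c in F:
    im=F[c]['img'][:,:,::-1].copy()
    def poly(P):
        cv2.polylines(im,[np.round(proj(F[c],lock2w(L,P))*8).astype(np.int32)],True,(0,255,255),1,cv2.LINE_AA,3)
    poly([[-.115,-.071,.072],[.025,-.071,.072],[.025,-.045,.072],[-.115,-.045,.072]])
    x=-.065+b
    poly([[x,-.013,.095],[x+.01,-.013,.095],[x+.01,.013,.095],[x,.013,.095]])
    poly([[x,-.013,.05],[x,-.013,.095],[x,.013,.095],[x,.013,.05]])
    u,v=proj(F[c],lock2w(L,[-.03,0,.05]))[0].astype(int)
    cr=im[v-90:v+90,u-120:u+120];cv2.imwrite(f'pics/fit_{c}.png',cv2.convertScaleAbs(cv2.resize(cr,None,fx=3.3,fy=3.3,interpolation=cv2.INTER_CUBIC),alpha=1.6))
np.save('L.npy',s.x)
E
```

```text
('scene', 'catch_pad', [262.9, 235.2], 1.0)
('scene', 'bolt_push', [290.3, 218.5], 1.0)
('scene', 'lock', [307.2, 269.6], 0.5)
scene catch_pad 0.56 1039 ((269.3016662597656, 236.9537353515625), (69.3786849975586, 25.154956817626953), 52.22431945800781)
scene lock 0.64 20499 ((331.1773986816406, 273.3973388671875), (194.4476318359375, 165.2509002685547), 59.931419372558594)
scene bolt 0.97 1117 ((299.8800354003906, 235.3400115966797), (94.80000305175781, 24.600000381469727), 53.13010025024414)
('top', 'catch_pad', [349.3, 289.3], 1.0)
('top', 'bolt_push', [311.3, 299.1], 1.0)
('top', 'lock', [311.4, 265.2], 0.5)
top catch_pad 0.64 1847 ((339.1710205078125, 289.90966796875), (40.672119140625, 94.07122802734375), 0.9710219502449036)
top lock 0.8 28400 ((311.427001953125, 247.20074462890625), (168.15481567382812, 251.52978515625), 1.5481576919555664)
top bolt 0.82 1813 ((311.5337829589844, 290.0472717285156), (17.111652374267578, 130.22059631347656), 1.3322197198867798)
[ 0.54201334 -0.00240895 -0.02530153  0.00545462] [ 1.6  1.  -0.9 -0.9 -0.1 -1.3  1.3  1.2 -0.7 -0.8 -0.  -0.7]
```

View pics/wrist0.png

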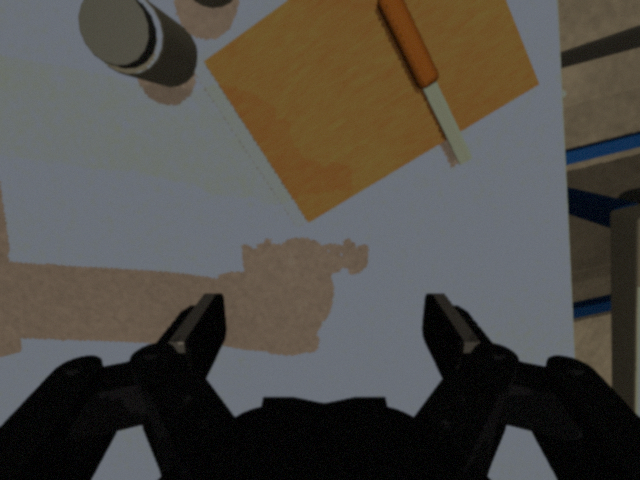

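View pics/fit_top.png

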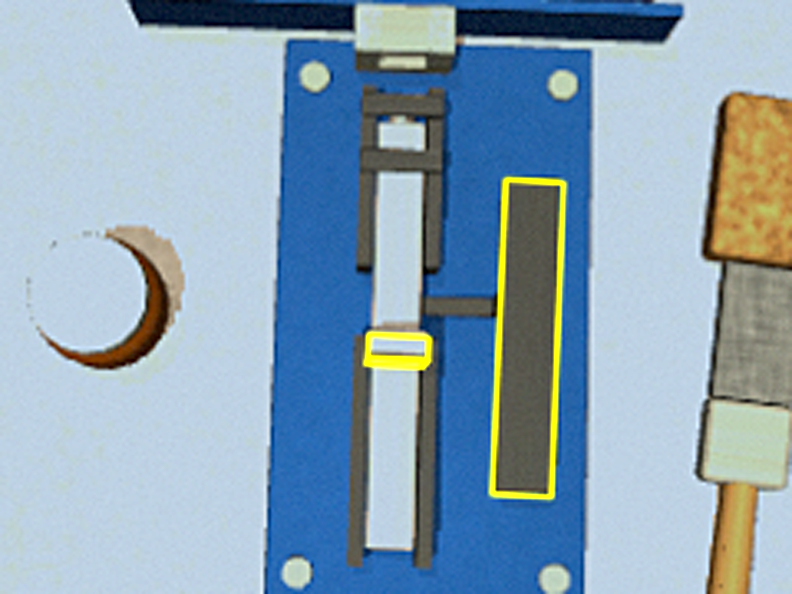

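View pics/fit_scene.png

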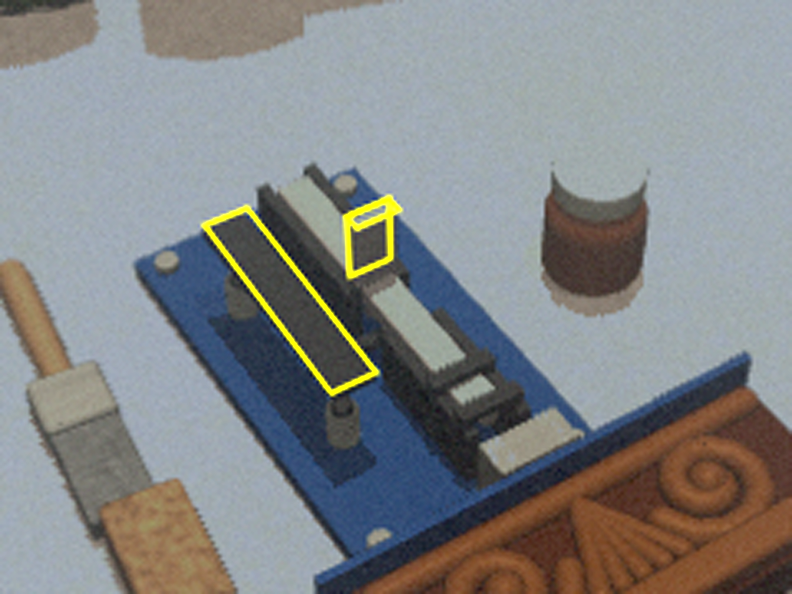

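The overlay matches both views to about 1 mm, with bolt travel near 5 mm. The fully open jaws are too wide to straddle the tab and pad straight across. I'll yaw the gripper 36° so the pad finger trails on the long pad. First I'll push the bolt gently up to its first stop, which is allowed with the catch up, so that the pad finger gets overlap.

```bash
cat >> h.py <<'E'
from scipy.spatial.transform import Rotation as Ro
V=np.load('L.npy');L=V[:3]
phi=np.radians(36);u=np.array([np.sin(phi),np.cos(phi),0]);w=np.array([np.cos(phi),-np.sin(phi),0])
yawL=Ro.from_euler('z',L[2])
uw=yawL.apply(u);zz=np.array([0,0,-1.]);R=Ro.from_matrix(np.c_[uw,np.cross(zz,uw),zz]).as_rotvec()
PY=-.061
def tcp(travel,tipz,back=0.):
    "TCP so that the tab finger's face touches the tab (its +y edge) at bolt travel"
    Qy=PY+.085*u[1]; Qx=-.065+travel-(.013-Qy)*np.tan(phi)-back
    Q=np.array([Qx,Qy,0]); t=Q-.0425*u-.011*w
    p=lock2w(L,t)[0]; p[2]=tipz-.013; return p
def inlock(p):
    return yawL.inv().apply(np.array(p)-[L[0],L[1],0])
E
python3 - <<'E'
from cell import *
from h import *
p=tcp(V[3],.14,.025);print(p,R,ik(p,R))
movep(p+[0,0,.06],R); move_l(p,.15); p=tcp(V[3],.080,.025);move_l(p,.1)
s=get_state();print(s['clock'],s['position']-p,s['contact_force'],s['finger_gap'])
f=grab_frame('top');im=f['img'][:,:,::-1]
cv2.imwrite('pics/a_top.png',cv2.convertScaleAbs(cv2.resize(im[180:380,180:440],None,fx=3,fy=3),alpha=1.6))
f=grab_frame('scene');im=f['img'][:,:,::-1]
cv2.imwrite('pics/a_scene.png',cv2.convertScaleAbs(cv2.resize(im[130:330,160:420],None,fx=3,fy=3),alpha=1.6))
E
```

```text
[ 0.41931482 -0.01946142  0.127     ] [2.81699827 1.39072827 0.        ] [-2.22625895e-01  1.99954617e-01 -6.65690956e-01  7.05150754e-01
 -4.44089210e-16  4.30994167e-01]
4.775 [ 0.00058083 -0.00011837  0.00057913] [ 0.09631044 -0.79310753  0.51610397] 1.0030659350133244
```

View pics/a_top.png

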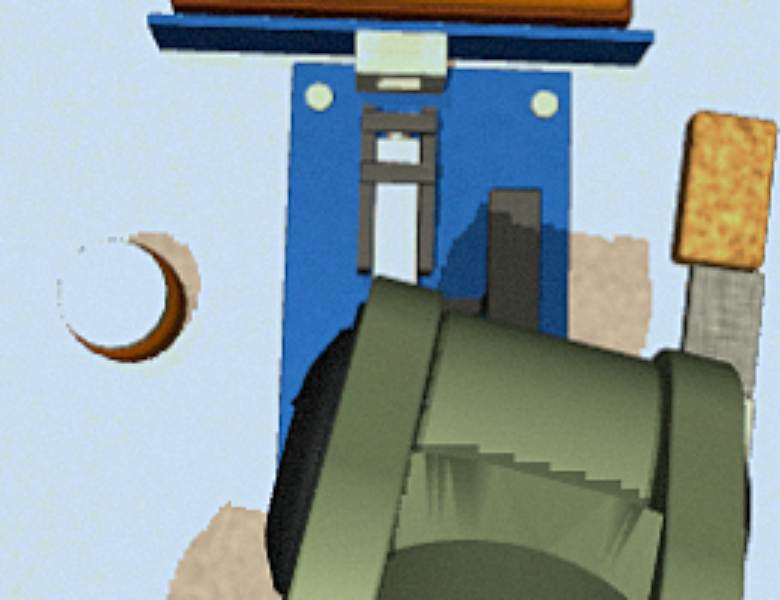

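View pics/a_scene.png

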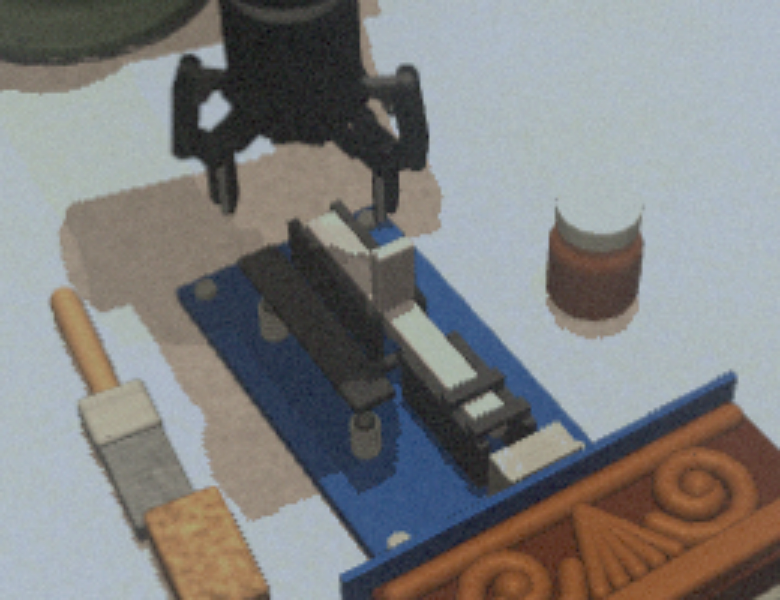

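The scene view shows the tips free behind the tab: pad finger at crop (230,212) and tab finger at crop (382,220), which is full frame (237,201) and (287,203). I'll check these against my tip model.

```bash
python3 - <<'E'
from cell import *
from h import *
s=get_state();f=grab_frame('scene');p=s['position']+[0,0,.013]
wv=yawL.apply(w)
im=f['img'][:,:,::-1].copy();im=cv2.resize(im[150:240,200:320],None,fx=6,fy=6,interpolation=cv2.INTER_CUBIC)
for sg in (-1,1):
    c=[p+sg*uw*a+wv*b for a,b in((.0425,.011),(.057,.011),(.057,-.011),(.0425,-.011))]
    q=proj(f,c);cv2.polylines(im,[((q-[200,150])*6).astype(np.int32)],True,(0,255,255),1)
cv2.imwrite('pics/b.png',cv2.convertScaleAbs(im,alpha=2))
E
```

```text
(no output)
```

View pics/b.png

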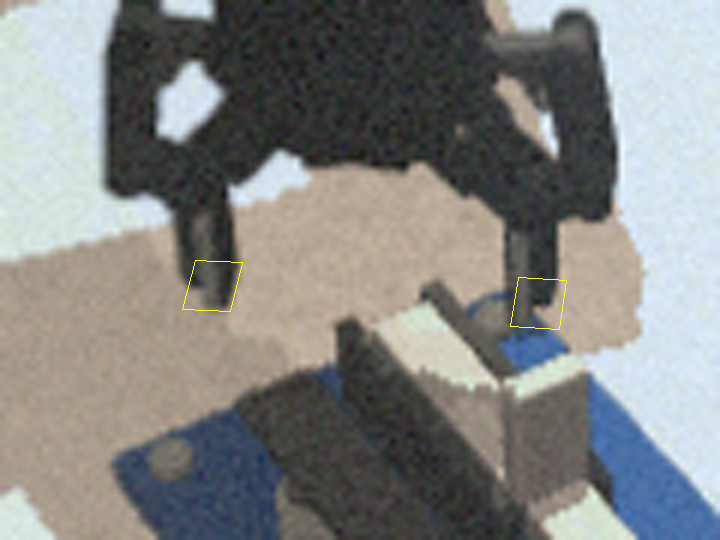

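The model fits the tips within a few mm. Next is the gentle pre-push.

```bash
python3 - <<'E'
from cell import *
from h import *
s0=get_state();print(s0['contact_force'])
h=move_l(tcp(.0175,.080,-.012),.025,until_force=8)
s=get_state();print(h,s['clock'],'fwd of nominal .0175 contact:',(inlock(s['position'])-inlock(tcp(.0175,.08)))*1e3,s['contact_force']-s0['contact_force'])
np.save('pre.npy',s['position'])
p=s['position']-yawL.apply([.0015,0,0]); move_l(p,.02)
f=grab_frame('scene');im=f['img'][:,:,::-1]
cv2.imwrite('pics/c.png',cv2.convertScaleAbs(cv2.resize(im[150:280,200:360],None,fx=5,fy=5,interpolation=cv2.INTER_CUBIC),alpha=1.8))
print([x['centre'] for x in tip_of('scene','bolt_push')],proj(f,lock2w(L,[-.0475,0,.075])))
s=get_state();print(s['clock'],s['contact_force'])
E
```

```text
[-0.54986065 -0.53568072 -0.55491767]
True 6.3083 fwd of nominal .0175 contact: [-1.16573886  0.7143832  -0.81092015] [0.8778854  0.34910494 0.51471003]
[[294.3, 223.1]] [[292.81128298 221.72481676]]
6.6583 [0.04689498 0.20239262 0.3474077 ]
```

View pics/c.png

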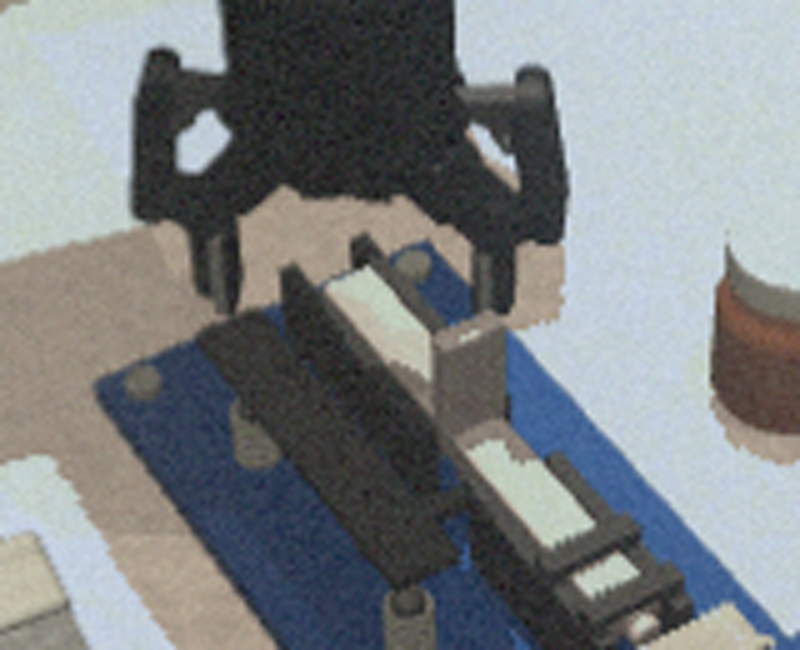

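The bolt is at its first notch stop: `bolt_push` moved to (294,223), and the predicted position for 17.5 mm travel is (293,222). The tab finger is just behind the tab and the pad finger is over the pad's rear end. Now I'll feel for the pad.

```bash
python3 - <<'E'
from cell import *
from h import *
s0=get_state();p=s0['position'].copy();p[2]=.064-.013
h=move_l(p,.02,until_force=2.5)
s=get_state();print(h,s['clock'],'tipz',s['position'][2]+.013,s['position'],s['contact_force']-s0['contact_force'])
f=grab_frame('scene');im=f['img'][:,:,::-1]
cv2.imwrite('pics/d.png',cv2.convertScaleAbs(cv2.resize(im[150:280,200:360],None,fx=5,fy=5,interpolation=cv2.INTER_CUBIC),alpha=1.8))
s=get_state();print(s['position'][2]+.013,s['contact_force']-s0['contact_force'])
E
```

```text
True 7.1583 tipz 0.0703685464620166 [ 0.45378688 -0.0196631   0.05736855] [ 1.65208623 -0.11462271  2.37397285]
0.07054273864549906 [ 1.09351127 -0.50543346  1.56381647]
```

View pics/d.png

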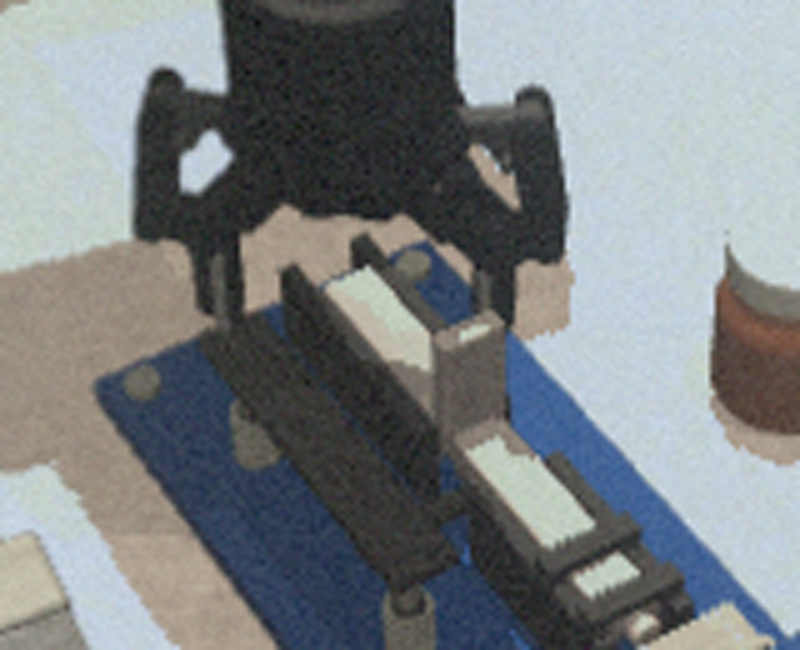

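The pad finger is on the pad's rear end at crop (225,325), with contact at 70.5 mm nominal. Pressing down next, checking the force.

```bash
python3 - <<'E'
from cell import *
from h import *
s0=get_state();p=s0['position'].copy();z0=p[2]
for d in (.004,.007,.0095):
    p[2]=.0574-d
    h=move_l(p,.03,until_force=14);sleep(.15)
    s=get_state();print(h,s['clock'],'depth',.0574-s['position'][2],s['contact_force'])
f=grab_frame('scene');im=f['img'][:,:,::-1]
cv2.imwrite('pics/e.png',cv2.convertScaleAbs(cv2.resize(im[150:280,200:360],None,fx=5,fy=5,interpolation=cv2.INTER_CUBIC),alpha=1.8))
E
```

```text
False 7.65 depth 0.003945160941017274 [-0.11620087  0.06855148  3.9368194 ]
False 8.05 depth 0.006909872914828606 [ 0.15202849 -0.02640625  3.76848593]
False 8.45 depth 0.009035975319277557 [-1.86011783  0.80884955 10.50113662]
```

View pics/e.png

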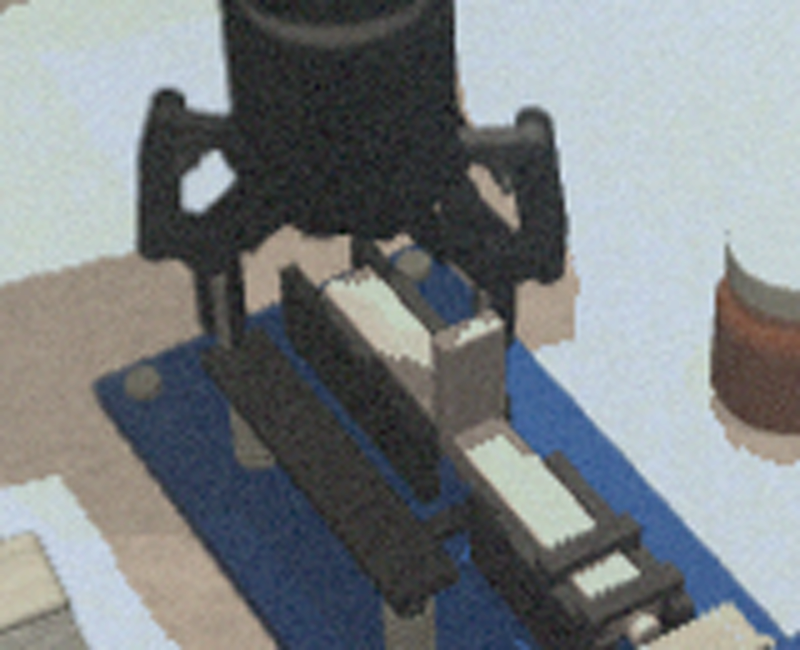

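The pad is down: its rear end dropped about 15 px in the crop, and 10 N shows it reached its stop. I'll ease off 0.4 mm and push.

```bash
python3 - <<'E'
from cell import *
from h import *
s0=get_state();pre=np.load('pre.npy')
z=.0574-.0091
p=s0['position'].copy();p[2]=z;move_l(p,.02)
s=get_state();print(s['contact_force'],.0574-s['position'][2])
b=pre.copy();b[2]=z
h=move_l(b+yawL.apply([.049,0,0]),.03,until_force=16)
s=get_state();print(h,s['clock'],'adv',(yawL.inv().apply(s['position']-pre))*1e3,'depth',.0574-s['position'][2],s['contact_force'])
sleep(.3)
s=get_state();print(s['clock'],'adv',(yawL.inv().apply(s['position']-pre))*1e3,s['contact_force'])
f=grab_frame('scene');im=f['img'][:,:,::-1]
print([x['centre'] for x in tip_of('scene','bolt_push')],proj(f,lock2w(L,[-.005,0,.075])))
cv2.imwrite('pics/f.png',cv2.convertScaleAbs(cv2.resize(im[150:280,200:360],None,fx=5,fy=5,interpolation=cv2.INTER_CUBIC),alpha=1.8))
E
```

```text
[-1.11843403  0.9380717   6.92034314] 0.00889118367522019
True 9.2667 adv [ -1.38074253  -0.21207722 -18.05845024] depth 0.009269370388795599 [-2.4037183   1.44970304  8.60419143]
9.5667 adv [ -1.38979096  -0.20529136 -18.00172362] [-1.66061519  1.75391009  7.90461766]
[[294.2, 222.6]] [[305.34645896 236.66752193]]
```

View pics/f.png

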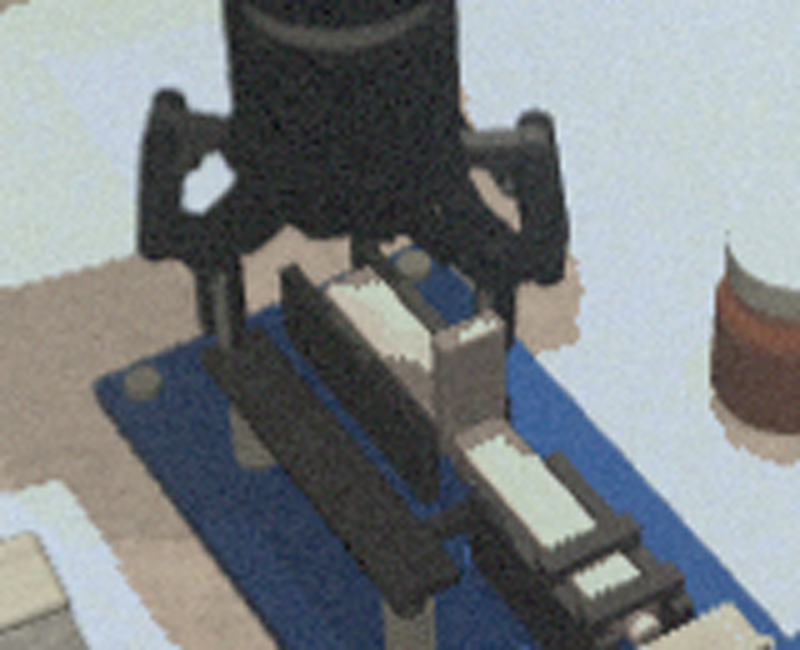

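It stopped at once with no advance. The extra Fz at 9 mm depth suggests something else is touching, perhaps the tab finger on the rails (up to 61 mm). I'll ease up to about 8 mm depth, still safely past 6, and retry in short steps.

```bash
python3 - <<'E'
from cell import *
from h import *
pre=np.load('pre.npy')
s0=get_state();z=.0574-.0081
p=s0['position'].copy();p[2]=z;move_l(p,.02);sleep(.1)
s=get_state();print(s['contact_force'],.0574-s['position'][2])
b=pre.copy();b[2]=z
for a in (.001,.003):
    h=move_l(b+yawL.apply([a,0,0]),.015,until_force=16)
    s=get_state();print(h,s['clock'],'adv',(yawL.inv().apply(s['position']-pre))*1e3,'depth',.0574-s['position'][2],s['contact_force'])
    if h: break
E
```

```text
[-1.05251541  0.22782211  4.44492527] 0.008059539182607788
False 10.3333 adv [ -0.33920404   0.02644167 -17.2914819 ] depth 0.0085024020449544 [-3.58688288 -0.39696397  5.41103748]
False 10.6167 adv [  0.98034845   0.21099006 -17.47532321] depth 0.008686243359381743 [-4.41521355  0.5408032   5.84108833]
```

Moving now with sensible forces. Continuing the push.

```bash
python3 - <<'E'
from cell import *
from h import *
pre=np.load('pre.npy');b=pre.copy();b[2]=.0574-.0080
for a in (.012,.022,.032,.040,.048):
    h=move_l(b+yawL.apply([a,0,0]),.025,until_force=16)
    s=get_state();print(h,round(s['clock'],2),'adv',((yawL.inv().apply(s['position']-pre))*1e3).round(2),'depth',round(.0574-s['position'][2],4),s['contact_force'].round(1))
    if h: break
f=grab_frame('scene');im=f['img'][:,:,::-1]
print([x['centre'] for x in tip_of('scene','bolt_push')],proj(f,lock2w(L,[-.005,0,.075])))
cv2.imwrite('pics/g.png',cv2.convertScaleAbs(cv2.resize(im[150:280,200:360],None,fx=5,fy=5,interpolation=cv2.INTER_CUBIC),alpha=1.8))
E
```

```text
False 11.12 adv [  9.88   0.49 -17.55] depth 0.0088 [-5.3  1.1  4.8]
False 11.68 adv [ 20.14   0.67 -17.52] depth 0.0087 [-5.2  2.9  4.3]
False 12.22 adv [ 30.27   0.84 -17.52] depth 0.0087 [-3.5  3.   3.5]
False 12.69 adv [ 38.31   0.97 -17.52] depth 0.0087 [-3.7  3.   4.1]
False 13.16 adv [ 42.68   1.34 -17.86] depth 0.0091 [-13.4   2.9  11.4]
[[308.2, 235.3], [230.6, 321.6]] [[305.34645896 236.66752193]]
```

View pics/g.png

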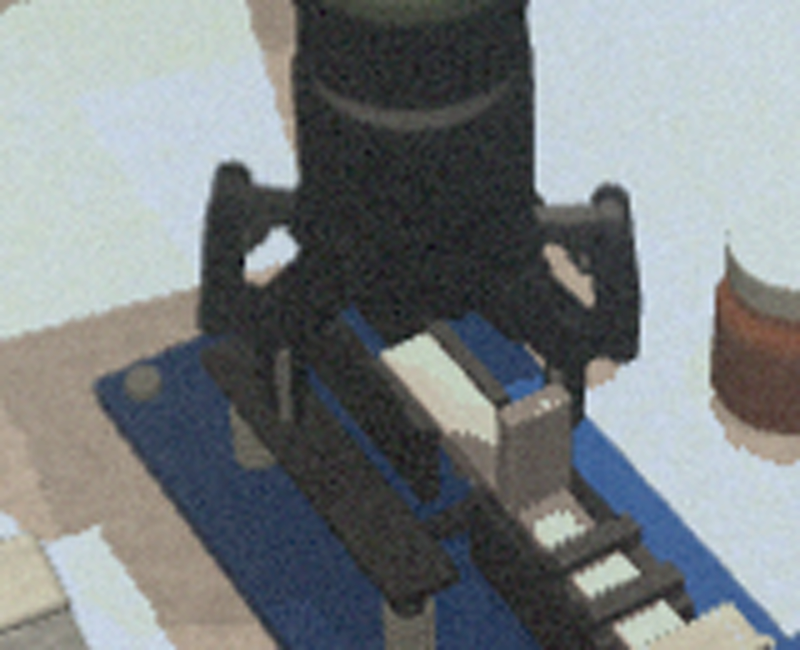

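The advance is 42.7 mm against 42.5 expected, the force jumped to 13 N, and `bolt_push` sits at its home position. So the bolt is against its stop. I'll hold, unload slightly, lift and check.

```bash
python3 - <<'E'
from cell import *
from h import *
sleep(.4)
s=get_state();print(s['clock'],s['contact_force'])
pre=np.load('pre.npy');b=pre.copy();b[2]=.0574-.0080
move_l(b+yawL.apply([.0405,0,0]),.02)
p=get_state()['position'].copy();print(get_state()['contact_force'])
p[2]+=.012;move_l(p,.04);p=p-yawL.apply([.012,0,0]);move_l(p,.05);p[2]+=.1;move_l(p,.12)
p2=p-yawL.apply([.1,0,0]);p2[2]+=.05;movep(p2,R);sleep(.3)
s=get_state();print(s['clock'],s['contact_force'])
for c in ['scene','top']:
    f=grab_frame(c);im=f['img'][:,:,::-1]
    print([x['centre'] for x in tip_of(c,'bolt_push')],proj(f,lock2w(L,[-.005,0,.075])),[x['centre'] for x in tip_of(c,'catch_pad')],proj(f,lock2w(L,[-.045,-.058,.072])),proj(f,lock2w(L,[-.045,-.058,.062])))
    cr=im[150:310,200:410] if c=='scene' else im[180:380,180:440]
    cv2.imwrite(f'pics/h_{c}.png',cv2.convertScaleAbs(cv2.resize(cr,None,fx=3,fy=3,interpolation=cv2.INTER_CUBIC),alpha=1.8))
E
```

```text
13.6583 [-12.94994689   2.97028175  10.43421079]
[1.10034608 1.77409349 5.26730467]
16.85 [-0.4717715   0.27389631  0.77625869]
[[198.0, 266.0]] [[305.34645896 236.66752193]] [[264.3, 238.3], [306.0, 237.6]] [[264.5031018 236.2493955]] [[264.84174294 240.22107869]]
[[312.2, 258.5]] [[312.49597057 261.08802663]] [] [[350.61518421 290.50332662]] [[349.98468809 291.01138705]]
```

View pics/h_scene.png

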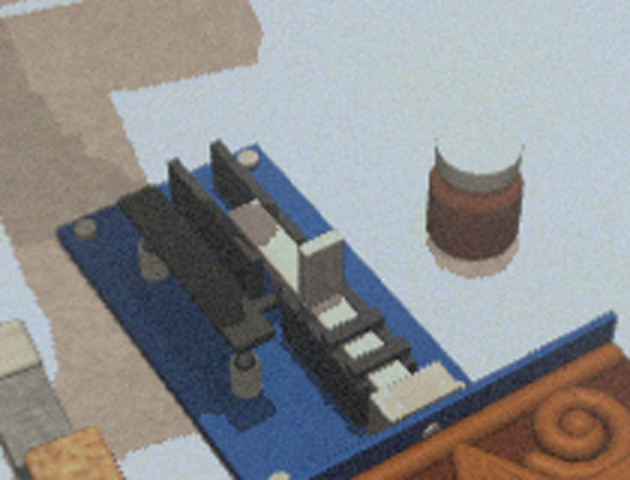

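View pics/h_top.png

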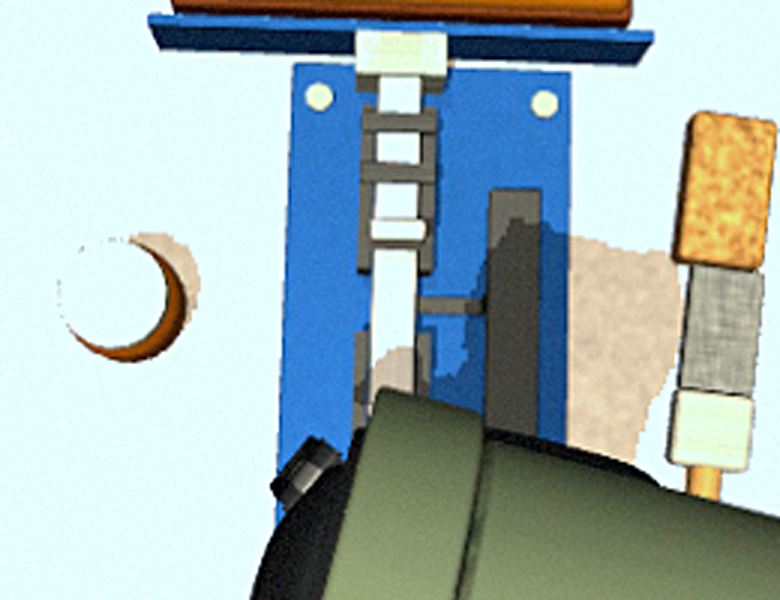

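The scene view shows the tab at home, with the bolt end inside the keeper. The pad's front corner is at row 266 (267–268 up, 273 pressed), so the catch is up. The jar, brush and block sit where they did in the earlier top view, and the arm is clear.

```bash
python3 - <<'E'
from cell import *
sign_off()
E
```

```text
the job is handed in; nothing more can be done
```

The bolt is fully home in its keeper, the catch has sprung back up, and I handed the job in at about 17 s on the robot's clock. I don't have a verdict; `sign_off()` doesn't report one.

- **How it was done:** The open jaws are too wide to reach the tab and pad straight across, so I turned the gripper 36°. I nudged the bolt to its first notch with the catch still up. One finger then pressed the catch to about 8–9 mm and held it there while the other pushed the tab home. I held for 0.4 s, eased off and lifted straight up.
- **One hitch:** The first push stopped on its force limit before moving, with the catch held at about 9 mm. My guess is that a finger was rubbing on the rails. Easing up to about 8 mm cleared it, and the catch stayed down throughout.
- **Bolt:** The finger advanced 42.7 mm from the notch, against 42.5 mm expected, and the force rose to 13 N at the stop.
- **Final pictures:** The tab is within about 3 pixels (roughly 3–4 mm) of its predicted home position in the top view. The catch pad is back at its raised height and the arm is clear. The jar, brush and sanding block look unmoved.
- **Check that disagreed:** In the last scene picture the network put the tab point at (198,266), clearly wrong. I relied on the picture itself and the top view instead. The network did not find the pad in the top view, so the raised catch was judged from the scene view only.

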